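# Secure the sample lid and hold the reader's shutter at its mark

### The job

On the grey sample colour reader, first turn the black turnbutton square across the front edge of the blue window lid, to its stop, so that the lid is secured. Then pull the orange spring-return shutter handle towards the front of the reader until its yellow pointer stands at the red clip on the scale, and keep it there: finish while still holding the handle at the mark, because the spring pulls it back when let go. Keep the lid shut, and leave the cups, jar, spoon, brush and white tile where they are.

Things in the scene. Friction and masses are not known exactly. Their poses are not given: they have to be found in the camera images.
- reader: Fixed grey box with a white top, 240 (x) x 220 (y) x 70 mm high; origin at the centre of its underside on the table. Its own -x axis points to its front (roughly to the robot), +y to its left, z up. Left half of the top: window lid and, in front of it, the turnbutton. Right half: shutter handle between two low rails (8 mm high), and at the right edge a white scale with its top 80 mm above the table. Its place and yaw vary.
- turnbutton (a joint): Angle of the turnbutton about the vertical, rad: 0 = bar parallel to the reader's y axis (lid free), grows counter-clockwise seen from above, 1.57 = at its stop, bar along the reader's x axis, rear half over the lid (secured). It turns stiffly (0.05 N m) and stays where it is left; starts at 0.05 to 0.45.
- turnbutton_grip (a point): Centre of the turnbutton's black upright thumb wing, on the turning axis, 104 mm above the table. Wing 40 mm long, 10 mm thick, from 90 to 118 mm above the table, standing on a dark steel bar 72 x 14 x 8 mm (82 to 90 mm up) that turns with it. The point's own y axis runs along the wing and the bar, its z up. Axis is 82 mm in front of and 50 mm left of the reader's centre.
- lid (a joint): Opening angle of the blue-framed window lid, rad: 0 = shut (as it starts), hinged along its rear edge.
- lid_front (a point): Middle of the front edge of the lid, on its upper face, 80 mm above the table. Lid 152 x 100 x 10 mm.
- shutter (a joint): How far the shutter handle is pulled out of its rest, m: 0 = rest (as it starts), grows towards the front of the reader, end stop at 0.105. The return spring pulls back with about 3 N at rest and 0.8 N more for each 10 mm (6 to 10 N where the clip can be), with little friction; it returns when let go.
- shutter_grip (a point): Centre of the upright orange handle, 99 mm above the table: plate 12 mm thick (along the reader's x), 40 mm wide (along its y), from 81 to 117 mm above the table, on an aluminium foot 34 mm long (x), 44 mm wide, whose top is at 81 mm. Free on all sides above the foot. Axes as the reader's.
- shutter_pointer (a point): Tip of the yellow pointer arm that sticks out to the right of the shutter's foot, level with the middle of the handle's thickness (same x in the reader's frame), 46 mm to the right of it; moves with the handle.
- mark: Red clip fixed on the scale, 12 mm long (along the scale, x) and 17 mm wide; origin at table height under its middle, axes as the reader's. It stands 40 to 80 mm to the front of the resting pointer. The pointer is at the mark when its tip is level with the clip, that is within the clip's 12 mm length, along the reader's x.
- mark_top (a point): Middle of the red clip's upper face, 87 mm above the table.
- cup_a_center (a point): one of three lidded clear sample cups with dark contents, white lid, 70 mm across, 66 mm high; point at its centre, 33 mm up; a bystander, to the left of the reader
- cup_b_center (a point): one of three lidded clear sample cups with dark contents, white lid, 70 mm across, 66 mm high; point at its centre, 33 mm up; a bystander, to the left of the reader
- cup_c_center (a point): one of three lidded clear sample cups with dark contents, white lid, 70 mm across, 66 mm high; point at its centre, 33 mm up; a bystander
- jar_center (a point): Greenish closed jar with a white lid, 70 mm across, 90 mm high; point at its centre; a bystander.
- spoon_grip (a point): Steel spoon, 150 mm long, lying to the right of the reader; point on its handle; a bystander.
- brush_grip (a point): Small brush, 160 mm long, lying on the table; point on its handle; a bystander.
- tile_center (a point): White ceramic reference tile, a disc 44 mm across and 14 mm high, to the right of the reader; point at its centre; a bystander.

How it is judged:
On the way, in this order (a step that is already met when the one before it is completed fails the run):
1. the turnbutton is turned square across the lid's edge (over 1.35 rad), with the shutter still at rest (value of joint turnbutton above 1.35 rad and value of joint shutter below 0.02 m), for 0.2 s.
2. the shutter is held with its pointer at the red clip (x of shutter_pointer in the frame of mark between -0.006 and 0.006 m and contact force between the fingers and shutter above 2 N), for 0.3 s.
At the end, for the whole second after the job is handed in: The turnbutton stands square across the lid (over 1.35 rad), the lid is shut (under 0.04 rad), the pointer is level with the red clip (within 6 mm of its middle along the reader's x) and still (under 10 mm/s), and the fingers are holding the shutter against its spring (over 2 N) (all of step 2 and value of joint turnbutton above 1.35 rad and value of joint lid below 0.04 rad and velocity of joint shutter between -0.01 and 0.01 m/s); the arm keeps its last pose, push and grip.
It fails at once if the lid is lifted (over 0.1 rad) (value of joint lid above 0.1 rad).
It fails at once if a bystander is shifted by more than 25 mm (distance of any of cup_a_center, cup_b_center, cup_c_center, jar_center, spoon_grip, brush_grip, tile_center from where it was at the start of the episode above 0.025 m).
It also fails if it takes over 45 s, if anything falls off the work surface, if the arm or the gripper's body presses on something with over 40 N, if the wrist force passes 120 N, or if a joint passes its speed limit or range.

### The arm

A 7-joint arm with a two-finger parallel gripper is mounted at the origin on the work surface. World frame = base frame: x ahead of the robot, y to its left, z up, the work surface at z = 0. Lengths are in m, angles in rad, forces in N, time in s.
With the tool pointing down it reaches from about 0.4 to 0.875 m from the base axis. Payload 4.4 kg.
Tool frame: the origin (TCP) lies between the finger pads; the fingertips stand robot.tip_extent ahead of it and the grasp point (between the pads) is the TCP (robot.tip_extent is the distance from the TCP to the fingertips, in m); z points along the fingers, y is the direction in which the jaws open and shut (so a half turn about z gives the same grasp; the last joint's range is limited). The gripper opens to 85 mm and grips with 20 to 120 N. Pads are 22 mm wide; open, the fingers measure 114 mm over their backs; the gripper's body (76 mm by 85 mm) begins 54 mm behind the grasp point. The pads swing forward as they close: fully open they stand 13 mm farther back than shut.
Start: joints at [1.042, 0.628, 0.038, 1.517, -0.027, 0.996, -0.02], TCP at [0.29, -0.582, 0.25] pointing down, gripper open.
Joint ranges: [-3.06, 3.06], [-0.37, 2.12], [-1.25, 1.32], [0.18, 2.47], [-1.1, 4.24], [0.23, 1.98], [-2.94, 2.94]. Speed limits (rad/s): [2.57, 2.57, 3.14, 3.14, 3.14, 3.14, 3.14].

### API

Orientations are given as a 3x3 rotation matrix whose columns are the frame's x, y, z axes.
In Python, from cell import robot, optics gives the robot as it stands.
- The arm moves only by the tool jog_arm, never from a script. Its argument "steps" is a list of rows, each a list of 3 entries, a list of its own where there are three numbers: the shift along the tool's x, y, z in units of 50 mm (1.0 is 50 mm), then the turn, a rotation vector about the tool's x, y, z in units of 8 degrees (1.0 is 8 degrees), then the finger opening in mm, from 0 to 85.4. In form: [[[x, y, z], [rx, ry, rz], jaw], ...]. A call has 1 to 8 rows; each row is the pose to reach, as a shift and turn from the pose commanded when the call began, along the tool's axes at that moment; what a row does not reach only later rows make up. A row lasts 1/10 s, in which the tool goes at most 50 mm and 8.59 degrees, less where a joint would pass 70% of its speed; a pose out of reach is approached as far as the arm can. A call with a gripper value outside its range is refused whole. The fingers move at their own pace and stop on an object; "grip_force" is the grip in N (left out, the last holds). Time passes only in rows, so rows that repeat a pose let the fingers close. It gives the time, the measured TCP pose, the force and the opening at its end, in the units of the state.
- robot.sense(): the state, without advancing time (a new reading comes with each control period).
- optics.read_camera(name): name is "scene" or "top"; returns the picture (420x560x3 uint8, red, green, blue); there is no depth.
- optics.camera_info(name): a dict with "camera_matrix" (3x3 intrinsics, pixels), "world_from_camera" (4x4, takes a point from camera to world coordinates). Camera axes: x right, y down, z forward; pixel columns grow to the right and rows downward; lengths in m; the calibration is good to about 2 mm. A picture is of the moment at which its call begins. camera_info takes no time and is no camera call.
- robot.finish_job(): hands the job in, once; it reports no verdict.
Trained networks look in the newest picture that a camera, given by its name, has taken for a name from the list of things; names that differ only in an ending like _2 or _b are one class to them, and where a whole thing is asked for, a point or a joint stands for the part that bears it (a point fixed in the world has none). Each returns a list of dicts, best first, with "p" (0 to 1); they miss things now and then, are a little off and sometimes report something else, mostly with a low value. They report only what shows in the picture. A call takes as long as a camera call.
- optics.spot_in(camera, name): "rect" ([left, top, width, height] in pixels, round what is visible of it).
- optics.cut_out(camera, name): "mask" (420x560 bool, what is visible of it) and "rect" ([left, top, width, height] in pixels, round what is visible of it).
The state is a dict: "time_s": time; "joints": joint angles; "qvel": joint speeds; "joint_efforts": joint torques, N m; "position": TCP position; "ee_rot": TCP orientation; "force": force on the tool from outside, world axes, zero at the start; "moment": the same for the moment, N m; "grip_width": finger opening in m.
Only numpy, scipy, OpenCV 4.12 (cv2) and the standard library are available. Lean on these libraries where they do the work, as an engineer would, in place of code of your own. Each camera call takes 0.05 s, during which the arm holds its last target. There are 200 camera calls.

## Working session

There is one attempt and no reset: what is moved stays moved. The work goes in short steps, Python scripts to look and compute and a tool call to move; the robot and the scene stay as the last step left them, time stands still between calls to the robot, and variables do not carry over. Pictures are saved under pics/ and viewed, about 8 in all and at most 12, crops included, and the job is handed in when it is done.

Besides the shell and the picture viewer there is one more tool, called by a JSON object that holds its "method" and its "body". jog_arm: Moves the arm, as the interface text tells. Its arguments: {"type":"object","properties":{"steps":{"type":"array"},"grip_force":{"type":"number"}},"required":["steps"]}

```bash
mkdir -p pics; cat > h.py <<'E'
import numpy as np, cv2
from cell import robot, optics
def ray(cam,uv,z):
    i=optics.camera_info(cam);K=np.array(i["camera_matrix"]);T=np.array(i["world_from_camera"])
    d=T[:3,:3]@np.linalg.solve(K,[uv[0],uv[1],1]);o=T[:3,3]
    return o+d*(z-o[2])/d[2]
def proj(cam,p):
    i=optics.camera_info(cam);K=np.array(i["camera_matrix"]);T=np.array(i["world_from_camera"])
    c=K@(T[:3,:3].T@(np.array(p)-T[:3,3]));return c[:2]/c[2]
def snap(cam,f):
    im=optics.read_camera(cam);cv2.imwrite("pics/"+f,im[:,:,::-1]);return im
E
python3 - <<'E'
from h import *
a=snap("top","t0.png");b=snap("scene","s0.png")
for c in("top","scene"):
    print(c,np.round(optics.camera_info(c)["world_from_camera"],3).tolist(),np.round(optics.camera_info(c)["camera_matrix"],0).tolist())
for n,z in(("reader",.07),("turnbutton_grip",.104),("lid",.08),("shutter_grip",.1),("mark",.087),("jar_center",.09),("cup_a_center",.066),("spoon_grip",.01),("tile_center",.014),("brush_grip",.01)):
    for r in optics.cut_out("top",n)[:4]:
        m=cv2.minAreaRect(np.argwhere(r["mask"])[:,::-1].astype(np.float32))
        print(n,round(r["p"],2),r["rect"],np.round(m[0]),np.round(m[1]),round(m[2]),np.round(ray("top",m[0],z),3))
s=robot.sense();print(s["time_s"],np.round(s["ee_rot"],3).tolist(),robot.tip_extent,s["grip_width"])
E
```

```text
top [[-0.014, -0.981, 0.194, 0.215], [-1.0, 0.017, 0.014, -0.032], [-0.017, -0.194, -0.981, 1.867], [0.0, 0.0, 0.0, 1.0]] [[522.0, 0.0, 274.0], [0.0, 522.0, 213.0], [0.0, 0.0, 1.0]]
scene [[0.774, 0.437, -0.458, 1.166], [0.633, -0.538, 0.557, -0.755], [-0.003, -0.721, -0.693, 0.986], [0.0, 0.0, 0.0, 1.0]] [[438.0, 0.0, 290.0], [0.0, 438.0, 207.0], [0.0, 0.0, 1.0]]
reader 0.9 [226.3, 168.9, 77.4, 81.2] [263. 207.] [63. 69.] 17 [0.593 0.03  0.07 ]
reader 0.22 [419.6, 217.0, 23.6, 17.2] [430. 224.] [18. 21.] 90 [ 0.523 -0.551  0.07 ]
turnbutton_grip 0.43 [235.3, 220.2, 16.6, 8.7] [243. 222.] [18.  5.] 7 [0.534 0.099 0.104]
lid 0.8 [233.5, 172.4, 38.8, 49.8] [251. 197.] [29. 44.] 18 [0.627 0.073 0.08 ]
shutter_grip 0.47 [416.5, 216.1, 30.1, 19.0] [430. 224.] [19. 21.] 90 [ 0.516 -0.542  0.1  ]
jar_center 0.8 [118.6, 245.5, 26.3, 23.3] [132. 255.] [25. 20.] 31 [0.428 0.482 0.09 ]
cup_a_center 0.62 [118.4, 246.7, 27.5, 20.7] [131. 256.] [20. 24.] 90 [0.428 0.491 0.066]
cup_a_center 0.57 [208.9, 168.3, 21.5, 21.2] [221. 178.] [20. 20.] 45 [0.703 0.18  0.066]
spoon_grip 0.63 [306.3, 180.7, 21.5, 41.8] [315. 202.] [13. 39.] 26 [ 0.623 -0.156  0.01 ]
spoon_grip 0.62 [273.3, 191.1, 20.9, 10.4] [283. 196.] [18. 11.] 18 [ 0.645 -0.041  0.01 ]
tile_center 0.21 [231.8, 175.2, 41.1, 46.7] [251. 197.] [30. 44.] 17 [0.642 0.078 0.014]
brush_grip 0.61 [382.1, 224.2, 17.1, 41.0] [388. 245.] [42. 12.] 90 [ 0.46  -0.412  0.01 ]
0.6 [[0.895, 0.446, 0.0], [0.446, -0.895, 0.0], [0.0, -0.0, -1.0]] 0.019 0.08550627160804757
```

View pics/t0.png

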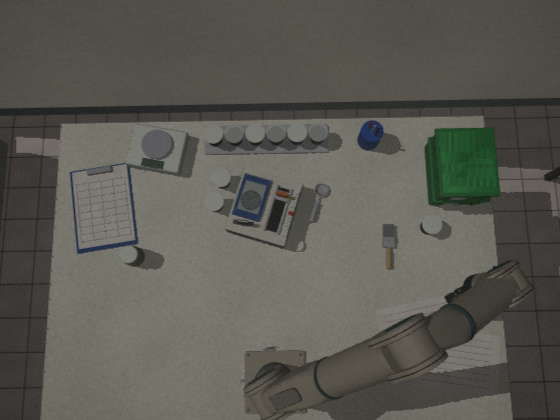

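View pics/s0.png

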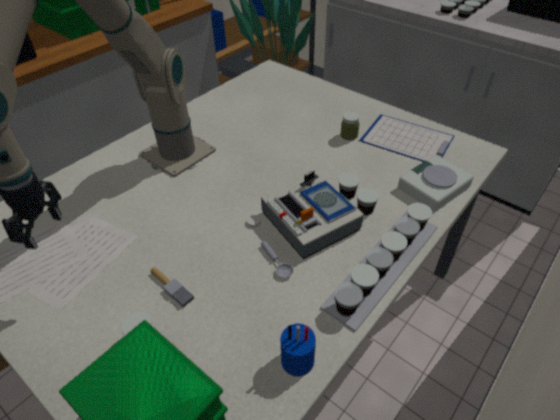

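The top picture shows the reader around (265,210), with the turnbutton at (243,222), the orange handle near (283,195) and the red clip near (291,213). The scene picture shows the handle at (306,213) and the turnbutton at (310,177). I'll zoom in on both.

```bash
python3 - <<'E'
from h import *
a=cv2.imread("pics/t0.png");b=cv2.imread("pics/s0.png")
A=cv2.resize(a[160:260,205:335],None,fx=6,fy=6,interpolation=cv2.INTER_CUBIC)[:,:780]
B=cv2.resize(b[165:265,245:375],None,fx=6,fy=6,interpolation=cv2.INTER_CUBIC)
cv2.imwrite("pics/c0.png",np.clip(A*1.6,0,255));cv2.imwrite("pics/c1.png",np.clip(B*1.3,0,255))
for cam,im,R in(("top",a,(165,250,225,305)),("scene",b,(170,255,255,370))):
    h=cv2.cvtColor(im,cv2.COLOR_BGR2HSV)
    for nm,lo,hi in(("red",(0,140,60),(5,255,255)),("red2",(172,140,60),(180,255,255)),("orange",(6,140,60),(18,255,255)),("yellow",(20,110,80),(35,255,255)),("blue",(100,120,40),(125,255,255))):
        m=cv2.inRange(h,lo,hi);k=np.zeros_like(m);k[R[0]:R[1],R[2]:R[3]]=m[R[0]:R[1],R[2]:R[3]]
        p=np.argwhere(k)[:,::-1].astype(np.float32)
        if len(p)>2: print(cam,nm,len(p),p.mean(0),p.min(0),p.max(0),cv2.boxPoints(cv2.minAreaRect(p)).round(1).tolist())
E
```

```text
top red 11 [290.9091  212.81818] [289. 212.] [293. 214.] [[289.0, 214.0], [289.0, 212.0], [293.0, 212.0], [293.0, 214.0]]
top orange 35 [281.57144 193.37143] [277. 191.] [287. 196.] [[276.20001220703125, 193.8000030517578], [277.20001220703125, 190.5], [287.70001220703125, 193.5], [286.79998779296875, 196.8000030517578]]
top blue 212 [251.57076 198.69339] [233. 174.] [270. 220.] [[232.39999389648438, 212.8000030517578], [244.8000030517578, 173.39999389648438], [270.20001220703125, 181.39999389648438], [257.79998779296875, 220.8000030517578]]
scene red 19 [282.1579  214.26315] [280. 212.] [285. 217.] [[278.5, 215.5], [283.5, 210.5], [285.5, 212.5], [280.5, 217.5]]
scene orange 114 [306.3421  213.44737] [301. 207.] [312. 220.] [[298.3999938964844, 211.1999969482422], [311.8999938964844, 206.6999969482422], [315.0, 216.0], [301.5, 220.5]]
scene yellow 14 [298.35715 221.64285] [295. 220.] [301. 223.] [[294.79998779296875, 222.60000610351562], [300.79998779296875, 219.60000610351562], [301.6000061035156, 221.1999969482422], [295.6000061035156, 224.1999969482422]]
scene blue 424 [325.83725 200.58255] [301. 182.] [353. 219.] [[300.0, 192.0], [320.0, 172.0], [354.0, 206.0], [334.0, 226.0]][ WARN:0@0.600] global loadsave.cpp:1063 imwrite_ Unsupported depth image for selected encoder is fallbacked to CV_8U.
```

View pics/c0.png

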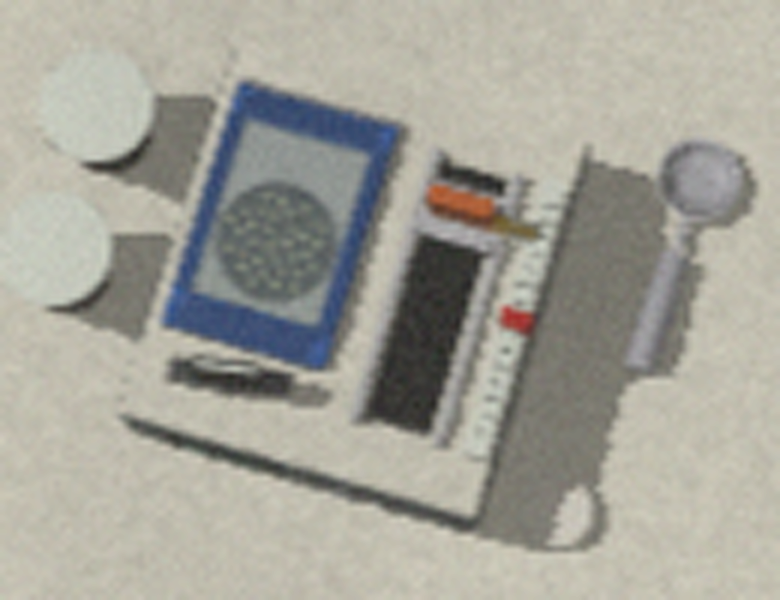

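View pics/c1.png

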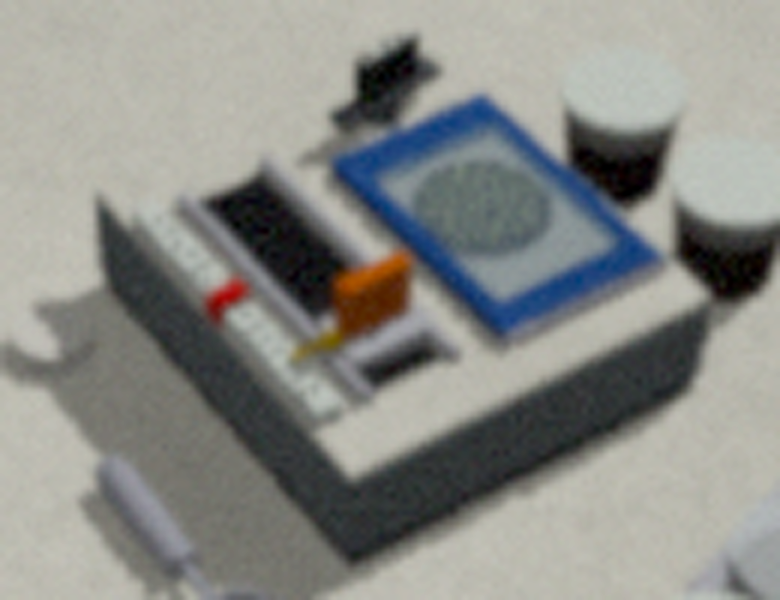

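The crops show these features:
- The lid corners are sharp.
- The handle is at crop-top (462,203) and the pointer tip at (540,232).
- The clip is at (517,320).
- The turnbutton bar runs from (170,375) to (330,395).

Next I'll fit the reader pose from these points.

```bash
cat > fit.py <<'E'
from h import *
from scipy.optimize import least_squares
T=lambda x,y:np.array([205+x/6-.42,160+y/6-.42]); S=lambda x,y:np.array([245+x/6-.42,165+y/6-.42])
# params x,y,yaw, lidfrontx, lidy, shutter handle x, y, markx, marky, tb angle
def W(p,l):
    c,s=np.cos(p[2]),np.sin(p[2]);return np.array([p[0]+c*l[0]-s*l[1],p[1]+s*l[0]+c*l[1],l[2]])
def obs(p):
    L,ly,hx,hy,mx,my,a=p[3:10]; o=[]
    add=lambda cam,uv,l:o.append((cam,uv,l))
    for (cam,f,pts) in(("top",T,[(243,82),(405,127),(325,368),(165,325)]),("scene",S,[(665,263),(508,335),(333,162),(483,97)])):
        for uv,(x,y) in zip(pts,[(L+.152,ly+.05),(L+.152,ly-.05),(L,ly-.05),(L,ly+.05)]): add(cam,f(*uv),(x,y,.08))
    add("top",T(126,416),(-.12,.11,.07));add("top",T(478,518),(-.12,-.11,.07));add("top",T(588,148),(.12,-.11,.07))
    add("scene",S(100,203),(-.12,-.11,.07));add("scene",S(350,478),(.12,-.11,.07));add("scene",S(708,305),(.12,.11,.07))
    add("top",np.array([281.57,193.37]),(hx-.001,hy,.112));add("scene",np.array([306.34,213.45]),(hx+.005,hy-.003,.1))
    add("top",T(540,233),(hx,hy-.046,.078));add("scene",S(293,357),(hx,hy-.046,.078))
    add("top",T(517,321),(mx,my,.087));add("scene",S(228,296),(mx,my,.086))
    b=lambda s:(-.082-s*.036*np.sin(a),.05+s*.036*np.cos(a),.086)
    add("top",T(330,396),b(-1));add("scene",S(335,115),b(-1));add("scene",S(438,70),b(1))
    return o
if __name__=="__main__":
    f=lambda p:np.concatenate([proj(c,W(p,l))-uv for c,uv,l in obs(p)])
    r=least_squares(f,[.6,.03,-.3,-.066,.05,.06,-.05,0,-.096,.25],loss="soft_l1",x_scale=.01)
    p=r.x;print(np.round(p,4));print(np.round(f(p).reshape(-1,2),1).tolist())
    np.save("p.npy",p)
    print("tb",W(p,(-.082,.05,.104)),"wing yaw",p[2]+p[9]);print("h",W(p,(p[5],p[6],.099)),"pull",p[5]-p[7])
    R=np.array(robot.sense()["ee_rot"]);print(robot.sense()["position"],np.arctan2(R[1,1],R[0,1]))
E
python3 fit.py
```

```text
[ 0.6003  0.0269 -0.3048 -0.0602  0.0495  0.0484 -0.0484 -0.0023 -0.0985
  0.0149]
[[-0.5, -0.8], [-0.5, -0.6], [0.3, -0.1], [-0.4, -1.0], [-0.2, -0.7], [-0.9, 0.5], [-1.1, 0.1], [-0.2, -0.6], [-1.6, -0.3], [0.1, 0.5], [1.0, -2.3], [-2.3, -2.1], [-0.3, 0.8], [1.2, -1.2], [-0.6, 0.2], [0.2, 1.6], [-0.9, 0.8], [-0.3, 1.1], [0.1, -0.5], [-0.2, -0.5], [-6.4, -0.5], [-1.4, 1.0], [-0.1, 0.2]]
tb [0.53711007 0.09922479 0.104     ] wing yaw -0.2899575092247782
h [ 0.63193729 -0.0337177   0.099     ] pull 0.05067154606114412
[ 0.29019841 -0.58159273  0.25033552] -1.1080479480187921
```

```bash
cat > mv.py <<'E'
import sys
from h import *
from scipy.spatial.transform import Rotation as Ro
def go(x,y,z,yaw):
    s=robot.sense();R=np.array(s["ee_rot"]);c,n=np.cos(yaw),np.sin(yaw)
    Y=np.array([c,n,0]);Z=np.array([0,0,-1.]);G=np.column_stack([np.cross(Y,Z),Y,Z])
    print("t",s["time_s"],"shift",np.round(R.T@(np.array([x,y,z])-s["position"])/.05,3),"turn",np.round(np.degrees(Ro.from_matrix(R.T@G).as_rotvec())/8,3),"q",np.round(s["joints"],2),"F",np.round(s["force"],1),"M",np.round(s["moment"],2),"w",s["grip_width"])
if __name__=="__main__": go(*map(float,sys.argv[1:5]))
E
python3 mv.py .537 .099 .2 -.135
```

```text
t 0.6 shift [10.493 -9.977  1.007] turn [-0.    -0.    -6.969] q [ 1.04  0.63  0.04  1.52 -0.03  1.   -0.02] F [ 0.3 -0.9  0.5] M [-0.   -0.01  0.  ] w 0.08550627160804757
```

{"method": "jog_arm", "body": {"steps": [[[10.5, -9.98, 1], [0, 0, -6.97], 60], [[10.5, -9.98, 1], [0, 0, -6.97], 60], [[10.5, -9.98, 1], [0, 0, -6.97], 60], [[10.5, -9.98, 1], [0, 0, -6.97], 60], [[10.5, -9.98, 1], [0, 0, -6.97], 60], [[10.5, -9.98, 1], [0, 0, -6.97], 60], [[10.5, -9.98, 1], [0, 0, -6.97], 60], [[10.5, -9.98, 1], [0, 0, -6.97], 60]]}}

```text
time_s: 1.4
position: [0.4268, -0.2049, 0.223]
ee_rot: [[0.133, 0.991, 0.001], [0.991, -0.133, -0.0], [-0.0, 0.001, -1.0]]
force: [1.9, -0.4, 0.3]
grip_width: 0.06
```

```bash
python3 mv.py .537 .099 .18 -.135
```

```text
t 1.4 shift [6.318 1.372 0.861] turn [0.008 0.001 0.008] q [ 0.57  0.43 -0.25  2.02  0.16  0.71  0.09] F [ 1.9 -0.4  0.3] M [ 0.03 -0.07  0.01] w 0.0600126138524729
```

{"method": "jog_arm", "body": {"steps": [[[6.32, 1.37, 0.86], [0, 0, 0], 60], [[6.32, 1.37, 0.86], [0, 0, 0], 60], [[6.32, 1.37, 0.86], [0, 0, 0], 60], [[6.32, 1.37, 0.86], [0, 0, 0], 60], [[6.32, 1.37, 0.86], [0, 0, 0], 60], [[6.32, 1.37, 0.86], [0, 0, 0], 60], [[6.32, 1.37, 0.86], [0, 0, 0], 60], [[6.32, 1.37, 0.86], [0, 0, 0], 60]]}}

```text
time_s: 2.2
position: [0.5376, 0.1032, 0.1795]
ee_rot: [[0.127, 0.992, 0.001], [0.992, -0.127, 0.003], [0.004, 0.001, -1.0]]
force: [-0.8, -0.7, -0.5]
grip_width: 0.06
```

```bash
python3 - <<'E'
from h import *
from mv import go
im=snap("scene","s1.png")
cv2.imwrite("pics/c2.png",cv2.resize(im[115:255,235:375,::-1],None,fx=4,fy=4,interpolation=cv2.INTER_CUBIC))
go(.537,.099,.113,-.135)
E
```

```text
t 2.25 shift [-0.017  0.005  1.331] turn [-0.    -0.006  0.03 ] q [-0.09  0.58 -0.22  1.88  0.18  0.7  -0.54] F [ 0.  -1.5  0.2] M [-0.07  0.06  0.01] w 0.059956606109852366
```

View pics/c2.png

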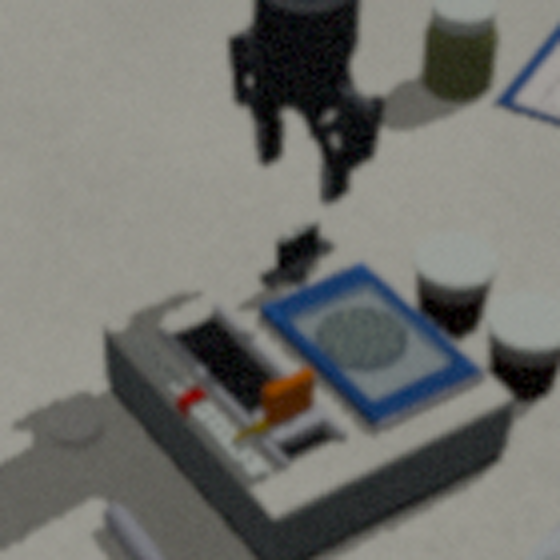

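The fingers (crop 270,150 and 335,190) straddle the wing at (300,250). Next: descend and grip.

{"method": "jog_arm", "body": {"steps": [[[-0.02, 0, 0.67], [0, 0, 0], 60], [[-0.02, 0, 1.33], [0, 0, 0], 60], [[-0.02, 0, 1.33], [0, 0, 0], 40], [[-0.02, 0, 1.33], [0, 0, 0], 0], [[-0.02, 0, 1.33], [0, 0, 0], 0], [[-0.02, 0, 1.33], [0, 0, 0], 0], [[-0.02, 0, 1.33], [0, 0, 0], 0], [[-0.02, 0, 1.33], [0, 0, 0], 0]], "grip_force": 40}}

```text
time_s: 3.05
position: [0.5379, 0.0962, 0.1151]
ee_rot: [[0.135, 0.991, 0.004], [0.991, -0.135, 0.0], [0.001, 0.004, -1.0]]
force: [-0.3, -1.1, 7.1]
grip_width: 0.0095
```

```bash
python3 mv.py .537 .099 .113 1.2
```

```text
t 3.05 shift [ 0.054 -0.026  0.043] turn [ 0.024  0.013 -9.565] q [-0.11  0.68 -0.18  1.93  0.22  0.55 -0.58] F [-0.3 -1.1  7.1] M [-0.29  0.1   0.01] w 0.009536144293667432
```

{"method": "jog_arm", "body": {"steps": [[[0.03, 0, -0.02], [0, 0, -1], 0], [[0.03, 0, -0.02], [0, 0, -2], 0], [[0.03, 0, -0.02], [0, 0, -3], 0], [[0.03, 0, -0.02], [0, 0, -4], 0], [[0.03, 0, -0.02], [0, 0, -5], 0], [[0.03, 0, -0.02], [0, 0, -6], 0], [[0.03, 0, -0.02], [0, 0, -7], 0], [[0.03, 0, -0.02], [0, 0, -7.7], 0]]}}

```text
time_s: 3.85
position: [0.5415, 0.0977, 0.1153]
ee_rot: [[-0.81, 0.587, 0.009], [0.587, 0.81, 0.002], [-0.006, 0.007, -1.0]]
force: [9.7, -0.2, -9.6]
grip_width: 0.0093
```

```bash
python3 mv.py .537 .099 .115 1.265
```

```text
t 3.85 shift [ 0.089 -0.033  0.005] turn [ 0.043  0.051 -2.302] q [ 0.08  0.72 -0.48  1.92  0.54  0.63  0.2 ] F [ 9.7 -0.2 -9.6] M [-0.09 -1.99 -0.13] w 0.009286414439973212
```

{"method": "jog_arm", "body": {"steps": [[[0, 0.02, 0], [0, 0, -0.8], 0], [[0, 0.02, 0], [0, 0, -1.6], 0], [[0, 0.02, 0], [0, 0, -2.2], 0], [[0, 0.02, 0], [0, 0, -2.5], 0], [[0, 0.02, 0], [0, 0, -2.5], 0]]}}

```text
time_s: 4.35
position: [0.5422, 0.0989, 0.1152]
ee_rot: [[-0.96, 0.28, 0.009], [0.28, 0.96, 0.003], [-0.008, 0.005, -1.0]]
force: [9.9, 1.2, -8.4]
grip_width: 0.0091
```

```bash
python3 mv.py .537 .099 .115 1.265
```

```text
t 4.35 shift [ 0.099 -0.027  0.004] turn [0.04  0.053 0.158] q [ 0.14  0.74 -0.58  1.91  0.63  0.67  0.46] F [ 9.9  1.2 -8.4] M [ 0.05 -2.01 -0.53] w 0.009138027448025516
```

The moment of -0.53 N m shows it is against the stop. Next: release and lift.

{"method": "jog_arm", "body": {"steps": [[[0, 0, 0], [0, 0, 0], 50], [[0, 0, 0], [0, 0, 0], 50], [[0, 0, 0], [0, 0, 0], 50], [[0, 0, -1], [0, 0, 0], 50], [[0, 0, -2], [0, 0, 0], 50], [[0, 0, -2], [0, 0, 0], 50]]}}

```text
time_s: 4.95
position: [0.5404, 0.1009, 0.2203]
ee_rot: [[-0.961, 0.277, 0.011], [0.277, 0.961, 0.003], [-0.009, 0.006, -1.0]]
force: [0.5, 0.2, 0.4]
grip_width: 0.0503
```

```bash
python3 - <<'E'
from h import *
from mv import go
im=snap("scene","s2.png")
cv2.imwrite("pics/c3.png",cv2.resize(im[115:255,235:375,::-1],None,fx=4,fy=4,interpolation=cv2.INTER_CUBIC))
go(.632,-.0337,.18,-.295)
E
```

```text
t 5.0 shift [-2.524 -2.049  0.762] turn [ 0.05   0.016 11.348] q [ 0.22  0.6  -0.7   1.83  0.49  0.88  0.58] F [-0.1 -0.6  0.3] M [ 0.01  0.02 -0.03] w 0.050288960975157566
```

View pics/c3.png

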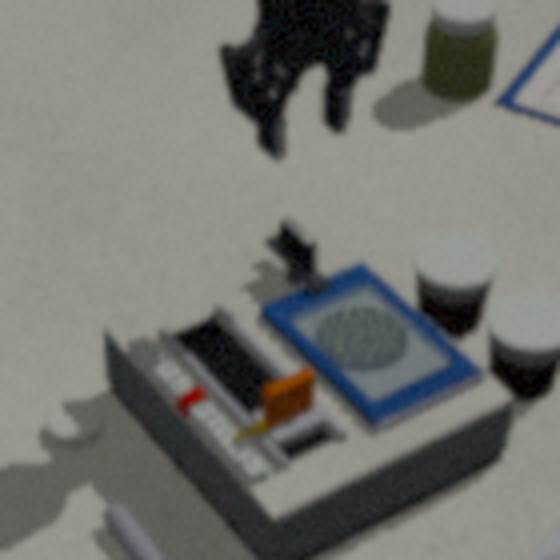

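The bar (crop 290,250) now runs along x, with its rear end over the lid's front edge. Next I move over the handle.

{"method": "jog_arm", "body": {"steps": [[[-2.52, -2.05, 0.5], [0.05, 0, 11.35], 60], [[-2.52, -2.05, 0.5], [0.05, 0, 11.35], 60], [[-2.52, -2.05, 0.5], [0.05, 0, 11.35], 60], [[-2.52, -2.05, 0.5], [0.05, 0, 11.35], 60], [[-2.52, -2.05, 0.5], [0.05, 0, 11.35], 60], [[-2.52, -2.05, 0.5], [0.05, 0, 11.35], 60], [[-2.52, -2.05, 0.5], [0.05, 0, 11.35], 60], [[-2.52, -2.05, 0.5], [0.05, 0, 11.35], 60]]}}

```text
time_s: 5.8
position: [0.6287, -0.0348, 0.1879]
ee_rot: [[-0.083, 0.997, -0.007], [0.997, 0.083, -0.003], [-0.003, -0.007, -1.0]]
force: [-0.2, 0.7, -0.8]
grip_width: 0.0602
```

{"method": "jog_arm", "body": {"steps": [[[0, 0, 0], [0, 0, 1], 60], [[0, 0, 0], [0, 0, 2], 60], [[0, 0, 0], [0, 0, 2.7], 60], [[0, 0, 0], [0, 0, 2.7], 60]]}}

```text
time_s: 6.2
position: [0.6288, -0.0346, 0.1882]
ee_rot: [[0.283, 0.959, -0.006], [0.959, -0.283, -0.004], [-0.006, -0.005, -1.0]]
force: [-0.8, 0.1, -0.3]
grip_width: 0.06
```

```bash
python3 mv.py .632 -.0337 .104 -.295
```

```text
t 6.2 shift [0.044 0.064 1.684] turn [-0.035  0.04   0.055] q [ 0.15  0.68 -0.23  1.63  0.2   0.86 -0.45] F [-0.8  0.1 -0.3] M [-0.    0.    0.08] w 0.0599864532887208
```

{"method": "jog_arm", "body": {"steps": [[[0.04, 0.06, 0.8], [0, 0, 0], 60], [[0.04, 0.06, 1.66], [-0.03, 0.04, 0], 60], [[0.04, 0.06, 1.66], [-0.03, 0.04, 0], 30], [[0.04, 0.06, 1.66], [-0.03, 0.04, 0], 0], [[0.04, 0.06, 1.66], [-0.03, 0.04, 0], 0], [[0.04, 0.06, 1.66], [-0.03, 0.04, 0], 0], [[0.04, 0.06, 1.66], [-0.03, 0.04, 0], 0]], "grip_force": 50}}

```text
time_s: 6.9
position: [0.6346, -0.0338, 0.1085]
ee_rot: [[0.285, 0.959, 0.006], [0.959, -0.285, 0.001], [0.003, 0.005, -1.0]]
force: [-0.1, 0.4, 6.1]
grip_width: 0.0115
```

```bash
python3 - <<'E'
from h import *
from mv import go
p=np.load("p.npy"); s=robot.sense();P=s["position"]
d=.044*np.array([np.cos(-.29),np.sin(-.29)])
go(P[0]-d[0],P[1]-d[1],P[2],-.295)
E
```

```text
t 6.9 shift [ 0.001 -0.88  -0.005] turn [ 0.037 -0.021  0.045] q [ 0.14  0.78 -0.21  1.68  0.23  0.7  -0.48] F [-0.1  0.4  6.1] M [ 0.15  0.13 -0.43] w 0.011500010352870854
```

Gripped at 11.5 mm, which fits the plate. I'll pull about 44 mm and then look.

{"method": "jog_arm", "body": {"steps": [[[0, -0.25, -0.03], [0, 0, 0], 0], [[0, -0.5, -0.04], [0, 0, 0], 0], [[0, -0.75, -0.04], [0, 0, 0], 0], [[0, -0.9, -0.04], [0, 0, 0], 0], [[0, -0.9, -0.04], [0, 0, 0], 0], [[0, -0.9, -0.04], [0, 0, 0], 0]]}}

```text
time_s: 7.5
position: [0.5926, -0.0206, 0.1086]
ee_rot: [[0.284, 0.959, 0.008], [0.959, -0.284, 0.002], [0.004, 0.007, -1.0]]
force: [6.8, 0.6, -9.2]
grip_width: 0.0111
```

```bash
python3 - <<'E'
from h import *
from mv import go
s=robot.sense();P=s["position"];go(P[0],P[1],P[2],-.295);print(P)
o=[]
for c,f,(r0,r1,c0,c1) in(("top","t3.png",(180,240,255,325)),("scene","s3.png",(180,240,260,330))):
    im=snap(c,f)
    o.append(cv2.resize(im[r0:r1,c0:c1,::-1],(560,480) if 0 else (400,342),interpolation=cv2.INTER_CUBIC))
cv2.imwrite("pics/c4.png",np.clip(np.hstack(o)*1.4,0,255).astype(np.uint8))
E
```

```text
t 7.5 shift [0. 0. 0.] turn [ 0.049 -0.032  0.05 ] q [ 0.12  0.73 -0.2   1.8   0.23  0.62 -0.51] F [ 6.8  0.6 -9.2] M [ 0.18 -1.23 -0.42] w 0.011059363049698618
[ 0.59256173 -0.02055895  0.1086456 ]
```

View pics/c4.png

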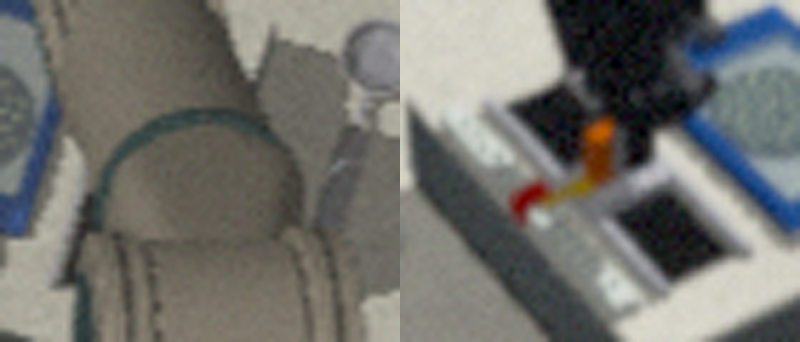

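The top view is blocked by the arm. In the scene view the pointer tip (545,198) has nearly reached the clip (527,203). I'll zoom in on the same crop before and after.

```bash
python3 - <<'E'
import cv2,numpy as np
o=[cv2.resize(cv2.imread(f"pics/{f}.png")[200:232,272:312],None,fx=10,fy=10,interpolation=cv2.INTER_CUBIC) for f in("s0","s3")]
cv2.imwrite("pics/c5.png",np.clip(np.hstack(o)*1.4,0,255).astype(np.uint8))
E
```

```text
(no output)
```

View pics/c5.png

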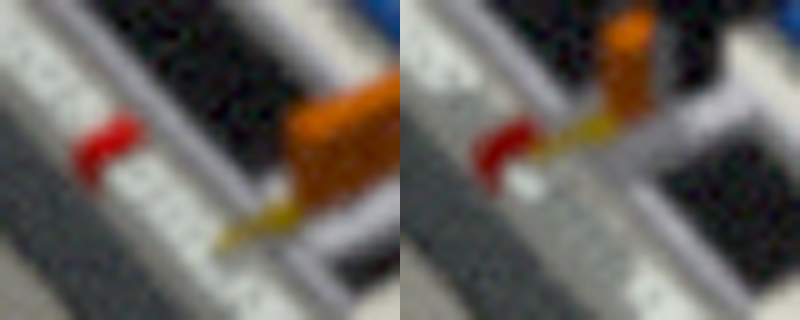

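Both views agree on a rest-to-clip distance of about 52 mm. The pull so far is 44 mm, so I need 8 mm more.

{"method": "jog_arm", "body": {"steps": [[[0, -0.08, 0], [0, 0, 0], 0], [[0, -0.17, 0], [0, 0, 0], 0], [[0, -0.17, 0], [0, 0, 0], 0], [[0, -0.17, 0], [0, 0, 0], 0], [[0, -0.17, 0], [0, 0, 0], 0], [[0, -0.17, 0], [0, 0, 0], 0]]}}

```text
time_s: 8.2
position: [0.585, -0.0182, 0.1087]
ee_rot: [[0.284, 0.959, 0.009], [0.959, -0.284, 0.002], [0.005, 0.008, -1.0]]
force: [7.2, 1.6, -10.2]
grip_width: 0.0114
```

```bash
python3 - <<'E'
from h import *
s=robot.sense();P=np.array(s["position"]);print(P,s["force"],s["grip_width"],"pull",np.linalg.norm(P[:2]-[.6346,-.0338]))
snap("scene","s4.png")
o=[cv2.resize(cv2.imread(f"pics/{f}.png")[200:232,272:312],None,fx=10,fy=10,interpolation=cv2.INTER_CUBIC) for f in("s0","s4")]
cv2.imwrite("pics/c6.png",np.clip(np.hstack(o)*1.6,0,255).astype(np.uint8))
E
```

```text
[ 0.58502419 -0.01824812  0.10865987] [  7.18251995   1.61352707 -10.15049493] 0.011372166208906704 pull 0.05195788238363308
```

View pics/c6.png

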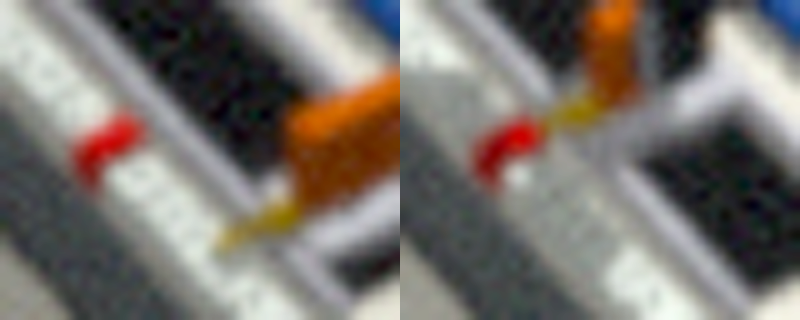

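The tip is now hidden inside the clip's inner end, which fits it being level. One numeric check with pointer height as a free parameter:

```bash
python3 - <<'E'
from fit import *
D=lambda x,y:np.array([272+x/10-.45,200+y/10-.45])
p0=np.load("p.npy")
for wo in(1,.2):
  for zt in (.081,.083,.085,.087,None):
    def f(q):
        z=zt or q[10]; o=[]
        for i,(c,uv,l) in enumerate(obs(q)):
            if i>=20: continue
            w=1
            if i in(14,15): w=wo
            if i in(16,17): l=(l[0],l[1],z)
            o.append(w*(proj(c,W(q,l))-uv))
        o.append(proj("scene",W(q,(q[5]-.044,q[6]-.046,z)))-D(135,152))
        o.append([(q[6]+.048)*200,0])
        return np.concatenate(o)
    r=least_squares(f,list(p0)+[.084],loss="soft_l1",x_scale=.01);q=r.x
    print(wo,zt,round(q[10],4),"dist",round(q[5]-q[7],4),"yaw",round(q[2],3),"cost",round(r.cost,2),np.round(q[5:9],4))
E
```

```text
1 0.081 0.084 dist 0.0505 yaw -0.305 cost 11.78 [ 0.048  -0.0479 -0.0025 -0.0984]
1 0.083 0.084 dist 0.0511 yaw -0.305 cost 11.43 [ 0.0486 -0.0483 -0.0025 -0.0983]Traceback (most recent call last):
  File "<stdin>", line 17, in <module>
    return func(*args, **kwargs)
    vector_fun = VectorFunction(
        fun_wrapped,
    ...<6 lines>...
        workers=workers
    )
    self.J, dct = approx_derivative(
                  ~~~~~~~~~~~~~~~~~^
        self.fun_wrapped, self.x, f0=self.f, **finite_diff_options
        ^^^^^^^^^^^^^^^^^^^^^^^^^^^^^^^^^^^^^^^^^^^^^^^^^^^^^^^^^^
    )
    ^
    J, _nfev = _dense_difference(fun_wrapped, x0, f0, h,
               ~~~~~~~~~~~~~~~~~^^^^^^^^^^^^^^^^^^^^^^^^
                             use_one_sided, method,
                             ^^^^^^^^^^^^^^^^^^^^^^
                             mf)
                             ^^^
    df = [f_eval - f0 for f_eval in f_evals]
                                    ^^^^^^^
    f = np.atleast_1d(self.fun(x, *self.args, **self.kwargs))
                      ~~~~~~~~^^^^^^^^^^^^^^^^^^^^^^^^^^^^^^
    return np.atleast_1d(self.fun(x))
                         ~~~~~~~~^^^
    return self.f(x, *self.args, **self.kwargs)
           ~~~~~~^^^^^^^^^^^^^^^^^^^^^^^^^^^^^^
  File "<stdin>", line 13, in f
  File "h.py", line 8, in proj
    i=optics.camera_info(cam);K=np.array(i["camera_matrix"]);T=np.array(i["world_from_camera"])
ValueError: time passes only in moves, steps and waits
```

The fit gives 50.5–51.1 mm and the arm is at 52.0 mm, well within ±6 mm. The handle has been held there for about 0.4 s, so I'll hold a little longer and hand in.

{"method": "jog_arm", "body": {"steps": [[[0, 0, 0], [0, 0, 0], 0], [[0, 0, 0], [0, 0, 0], 0], [[0, 0, 0], [0, 0, 0], 0], [[0, 0, 0], [0, 0, 0], 0]]}}

```text
time_s: 8.65
position: [0.585, -0.0182, 0.1087]
ee_rot: [[0.284, 0.959, 0.009], [0.959, -0.284, 0.002], [0.005, 0.008, -1.0]]
force: [7.2, 0.6, -10.5]
grip_width: 0.0113
```

```bash
python3 -c "
from cell import robot
s=robot.sense();print(s['position'],s['force'],s['grip_width']);print(robot.finish_job())"
```

```text
[ 0.58502678 -0.01821815  0.10867431] [  7.17038618   0.61748987 -10.4515259 ] 0.011292673271876384
the job is handed in; nothing more can be done
None
```

I turned the turnbutton square across the lid to its stop. Then I pulled the shutter handle to the red clip and handed the job in at about 8.7 s, with the gripper still holding it. The hand-in gives no verdict.

- **Turnbutton:** the wrist felt about 0.5 N m at the stop. The picture afterwards showed the bar along the reader's x axis, with its rear end over the lid's front edge and the lid shut.
- **Shutter:** the arm pulled it 52.0 mm. My estimates of the distance to the clip were 50.5–51.1 mm from the fit and about 52 mm by direct pixel measurement, all within the ±6 mm tolerance. At hand-in the arm was still, the spring pull read about 7 N and the grip was 11.3 mm wide on the 12 mm plate.
- **Weaker points:**
  - The top camera was blocked by the arm at the end, so the last look at the pointer came from the scene camera only. There the tip disappears into the clip's inner end.
  - A script checking the effect of pointer height stopped with an error after two of its ten cases; those two gave the 50.5–51.1 mm above.
  - A vertical force of about 10 N remained at the wrist while holding the handle.
- **Bystanders:** I saw no contact with the cups, jar, spoon, brush or tile, but I did not measure their positions again at the end.

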